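# Hook the spectrometer's hatch shut

## Robot

A 6-joint arm with a two-finger parallel gripper is mounted at the origin on the work surface. World frame = base frame: x ahead of the robot, y to its left, z up, the work surface at z = 0. Lengths are in m, angles in rad, forces in N, time in s.
With the tool pointing down it reaches from about 0.3 to 1 m from the base axis. Payload 5.1 kg.
Tool frame: the origin (TCP) lies on the centre line of the jaws, within the pads' length; the fingertips stand 19 mm ahead of it and the grasp point (between the pads) is the TCP; z points along the fingers, x is the direction in which the jaws open and shut, and the axes are right-handed (so a half turn about z gives the same grasp; the last joint's range is limited). The gripper opens to 95 mm and grips with 3 to 60 N. Pads are 20 mm wide; open, the fingers measure 119 mm over their backs; the gripper's body (75 mm by 180 mm) begins 59 mm behind the grasp point.
Start: joints at [-1.397, 0.124, 1.65, -0, 1.367, -0.083], TCP at [0.165, -0.629, 0.234] pointing down, gripper open.
Joint ranges: [-2.61, 2.61], [-1.02, 2.33], [0.03, 2.71], [-1.35, 4.49], [0.32, 2.68], [-2.91, 2.91]. Speed limits (rad/s): [2.57, 2.57, 3.14, 3.14, 3.14, 3.14].

## Interface

Orientations are given as a 3x3 rotation matrix whose columns are the frame's x, y, z axes.
In Python, from bench import ctrl gives the robot as it stands. The module is installed in compiled form; this text tells all that it offers.
- The arm moves only by the shell command python3 -m pendant 'ROWS' [FORCE]. ROWS is JSON, a list of rows, each a list of 3 entries, a list of its own where there are three numbers: the opening, from -1 (shut) to 1 (fully open), then the shift along the tool's x, y, z each as a share of 1 m, from -1 to 1, then the turn about the tool's z as a share of 30 degrees, from -1 to 1. In form: [[hand, [dx, dy, dz], roll], ...]. A call has 1 to 5 rows; each row is the pose to reach, as a shift and turn from the pose measured when the call began, along the tool's axes at that moment; what a row does not reach only later rows make up. A row lasts 1/10 s, in which the tool goes at most 50 mm and 8.59 degrees, less where a joint would pass 70% of its speed; a pose out of reach is approached as far as the arm can. A call with a number of a shift or a turn outside -1 to 1 is refused whole. A call with a gripper value outside its range is refused whole. The fingers move at their own pace and stop on an object; FORCE is the grip in N (left out, the last holds). Time passes only in rows, so rows that repeat a pose let the fingers close. It gives the time, the measured TCP pose, the force and the opening at its end, in the units of the state.
- ctrl.state(): the state, without advancing time (a new reading comes with each control period).
- ctrl.grab_frame(name): name is "scene" or "side" or "wrist"; returns a dict with "image" (420x560x3 uint8, blue, green, red), "depth" (420x560 float32, m along the optical axis (not along the pixel's ray), 0 where there is no reading), "fx", "fy", "cx", "cy" (pixels), "k1" (the pictures are not rectified: a ray, as slopes to the right and down, at radius r is drawn at 1 + k1 r^2 times it, then the intrinsics apply), "R" (3x3) and "t" (3): a world point X has camera coordinates R X + t; the wrist camera has in their place "hand_eye" (4x4, takes a point from camera to tool coordinates, whose origin is the TCP and whose axes are the tool frame's). Camera axes: x right, y down, z forward; pixel columns grow to the right and rows downward; lengths in m; the calibration is good to about 2 mm. A picture is of the moment at which its call begins: read the wrist's pose just before it.
- ctrl.hand_in(): hands the job in, once; it reports no verdict.
The state is a dict: "time_s": time; "joint_positions": joint angles; "qd": joint speeds; "effort": joint torques, N m; "eef_pos": TCP position; "eef_rot": TCP orientation; "ft_force": force on the tool from outside, world axes, zero at the start; "wrist_torque": the same for the moment, N m; "grip_width": finger opening in m.
Only numpy, scipy, OpenCV 4.12 (cv2) and the standard library are available. Lean on these libraries where they do the work, as an engineer would, in place of code of your own. Each camera call takes 0.05 s, during which the arm holds its last target.

## Task

The blue hatch of the infrared spectrometer stands open. Take the pole with the brass hook (not the rod with the round mirror, which stays where it lies) from its rest, pass the hook through the steel ring above the hatch and pull the hatch fully down with it, never touching the hatch or its ring with the hand. Then unhook the pole and lay it back in its place on the rest, pointing the way it did, leaving the hatch down.

Things in the scene. Friction and masses are not known exactly. Their poses are not given: they have to be found in the camera images.
- hookpole_grip (a point): Middle of the hook pole's black handle (22 mm wide, 22 high, from 90 mm behind to 70 mm ahead of this point); grip here, the pole (0.11 to 0.23 kg) balances. x along the pole to the hook, z up. It lies level, axis 56 mm above the table, 46 above the rest's board, on two 14 mm bars 55 mm ahead of and behind this point (to 10 mm); 8 mm pins on the bars 45 to 65 mm to either side.
- hook_neck (a point): Point on the pole's axis 175 mm ahead of the handle's middle, same axes. The 10 mm aluminium shaft ends 15 mm behind it; here the 8 mm brass hook runs straight on along the axis, and 25 mm ahead it bends straight down, its lowest point 22 mm below the axis.
- ring (a point): Centre of the steel ring standing upright on the middle of the hatch's top edge: inner diameter 58 mm, outer 74, bar 8 thick. Moves with the hatch: 297 mm above the table fully up, 187 fully down. x runs level through the ring, from the robot's side to the back, square to the hatch; z up. 80 mm free behind it. Rails 112 mm to either side rise to 270 mm.
- hatch (a joint): How far the blue hatch (200 mm wide, 125 high, dark window, between two upright aluminium rails at the front of the white instrument) has slid down, m: 0 fully up, 0.11 fully down on its stop. Slides straight down with a pull of 1 to 2 N (9 N to raise it); stays where it is left.
- mirrorwand_grip (a point): Middle of the handle of the other rod on the rest, about parallel to the hook pole and 110 mm beside it: same black handle and heights, but a flat round steel mirror, 38 mm across, at its end. Not wanted.

How it is judged:
On the way, in this order (a step that is already met when the one before it is completed fails the run):
1. the hook is through the ring while the hatch is still up (x of hook_neck in the frame of ring between -0.02 and 0.05 m and y of hook_neck in the frame of ring between -0.025 and 0.025 m and z of hook_neck in the frame of ring between -0.032 and 0.028 m and value of joint hatch below 0.06 m), for 0.1 s.
2. the hatch is pulled fully down with the hook in the ring (x of hook_neck in the frame of ring between -0.02 and 0.05 m and y of hook_neck in the frame of ring between -0.025 and 0.025 m and z of hook_neck in the frame of ring between -0.032 and 0.028 m and value of joint hatch above 0.1 m), for 0.1 s.
At the end, for the whole second after the job is handed in: The hatch is down to within 10 mm of its stop; the hook pole lies still and released on the rest, its handle within 40 mm and its hook within 50 mm of where they were at the start; the mirror rod's handle is within 30 mm of where it was (value of joint hatch above 0.1 m and distance of hookpole_grip from where it was at the start of the episode below 0.04 m and distance of hook_neck from where it was at the start of the episode below 0.05 m and distance of mirrorwand_grip from where it was at the start of the episode below 0.03 m and linear speed of hookpole below 0.02 m/s); the robot touches nothing.
It fails at once if the robot's hand or arm touches the hatch or its ring (contact force between any of the fingers, the arm and hatch above 1 N).
It fails at once if the mirror rod is moved by more than 30 mm (distance of mirrorwand_grip from where it was at the start of the episode above 0.03 m).
It also fails if it takes over 54 s, if anything falls off the work surface, if the arm or the gripper's body presses on something with over 40 N, if the wrist force passes 120 N, or if a joint passes its speed limit or range.

## Working session

There is one attempt and no reset: what is moved stays moved. The work goes in short steps, Python scripts to look and compute and a shell command to move; the robot and the scene stay as the last step left them, time stands still between calls to the robot, and variables do not carry over. Pictures are saved under pics/ and viewed, and the job is handed in when it is done.

```bash
mkdir -p pics
cat > h.py <<'E'
import numpy as np, cv2
from bench import ctrl
def grab(n,save=None):
    s=ctrl.state(); f=ctrl.grab_frame(n); f['s']=s
    if save: cv2.imwrite('pics/'+save,f['image'])
    return f
def ray(f,u,v):
    # returns origin, dir in world
    a=np.array([(u-f['cx'])/f['fx'],(v-f['cy'])/f['fy']]); p=a.copy()
    for _ in range(20): p=a/(1+f['k1']*(p@p))
    d=np.array([p[0],p[1],1.])
    if 'hand_eye' in f:
        H=np.array(f['hand_eye']); R=np.array(f['s']['eef_rot']); t=np.array(f['s']['eef_pos'])
        return R@H[:3,3]+t, R@(H[:3,:3]@d)
    R=np.array(f['R']);t=np.array(f['t'])
    return -R.T@t, R.T@d
def onz(f,u,v,z):
    o,d=ray(f,u,v); return o+d*(z-o[2])/d[2]
def dep(f,u,v):
    o,d=ray(f,u,v); z=f['depth'][int(round(v)),int(round(u))]; return o+d*z, z
def proj(f,X):
    R=np.array(f['R']);t=np.array(f['t']); c=R@X+t; p=c[:2]/c[2]; p=p*(1+f['k1']*(p@p))
    return p*[f['fx'],f['fy']]+[f['cx'],f['cy']]
E
python3 - <<'E'
from h import *
s=ctrl.state(); print(s)
for n in ['scene','side','wrist']:
    f=grab(n,n+'0.png'); print(n,f['fx'],f['k1'])
    if 'R' in f: print(f['R'],f['t'])
E
```

```text
{'time_s': 0.0, 'joint_positions': array([-1.39659139e+00,  1.24479900e-01,  1.65165542e+00, -7.87817228e-06,
        1.36746814e+00, -8.26011010e-02]), 'qd': array([0.00041526, 0.00019495, 0.00033612, 0.00080806, 0.00041436,
       0.00027773]), 'effort': array([-3.85417179e-04, -4.17603886e+01, -3.59935248e+01,  7.75785791e-02,
        4.91205684e-02, -1.64721423e-04]), 'eef_pos': array([ 0.1649618 , -0.62810935,  0.23241429]), 'eef_rot': array([[ 2.53993820e-01, -9.67205776e-01, -3.56121559e-04],
       [-9.67203764e-01, -2.53994021e-01,  1.97902978e-03],
       [-2.00458178e-03, -1.58219221e-04, -9.99997978e-01]]), 'ft_force': array([-0.63355506, -0.94475489, -0.28159161]), 'wrist_torque': array([-0.01150552,  0.01088165,  0.02669644]), 'grip_width': 0.0951795246085342}
scene 379.48890750084115 -0.024711231770063905
[[ 0.70480956  0.70937383 -0.00567965]
 [ 0.42538342 -0.42902653 -0.79685958]
 [-0.56770805  0.55921822 -0.60413786]] [-0.25064185 -0.08910381  1.41188749]
side 427.86151457157655 0.021984659091345754
[[-0.98895652 -0.1477555  -0.01154626]
 [-0.0732244   0.55486443 -0.82871204]
 [ 0.12885337 -0.81871471 -0.5595561 ]] [0.4827804  0.30397624 0.84344383]
wrist 366.90430268927423 -0.08989989431866596
```

View pics/scene0.png

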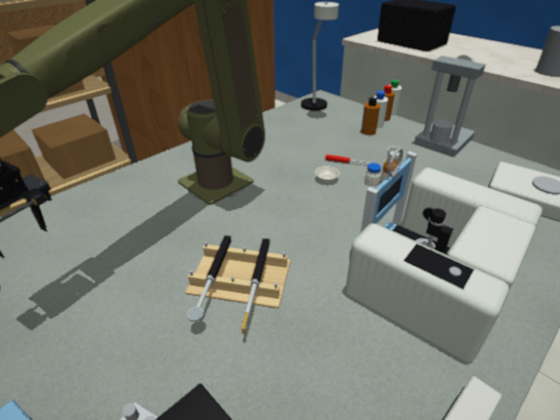

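View pics/side0.png

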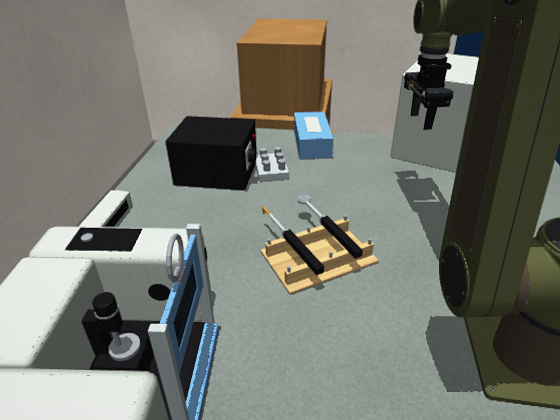

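View pics/wrist0.png

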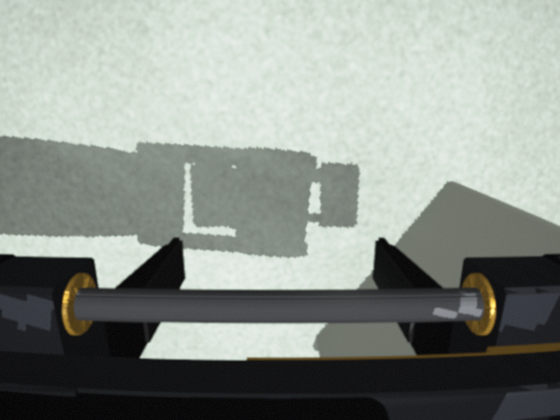

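The scene view shows the hook pole's brass tip at (245,323) with its handle at (268,240)-(255,280). In the side view the tip is at (265,210), the handle at (283,232)-(322,270), and the ring at (175,257). The mirror rod lies to the left in the scene view and to the right in the side view. Next I zoom in.

Run:
```python
from h import *
f=grab('scene');g=grab('side')
def z(im,x,y,w,h,k,n): cv2.imwrite('pics/'+n,cv2.resize(im[y:y+h,x:x+w],None,fx=k,fy=k,interpolation=cv2.INTER_CUBIC))
a=np.hstack([cv2.resize(f['image'][225:335,180:300],(480,440),interpolation=2)]); 
cv2.imwrite('pics/z1.png',a)
z(g['image'],240,180,150,120,4,'z2.png')
b=cv2.resize(f['image'][135:255,350:450],(500,600),interpolation=2); c=cv2.resize(g['image'][220:420,140:225],(255,600),interpolation=2)
cv2.imwrite('pics/z3.png',np.hstack([b,c]))
for nm,F,pts in [('scene',f,[(228,240),(210,283),(267,242),(253,284),(245,323),(195,313)]),('side',g,[(283,232),(322,270),(265,210),(322,217),(358,253)])]:
    for p in pts: print(nm,p,onz(F,*p,0.056).round(3))
```

```text
scene (228, 240) [ 0.339 -0.202  0.056]
scene (210, 283) [ 0.433 -0.333  0.056]
scene (267, 242) [ 0.423 -0.13   0.056]
scene (253, 284) [ 0.511 -0.259  0.056]
scene (245, 323) [ 0.585 -0.348  0.056]
scene (195, 313) [ 0.482 -0.412  0.056]
side (283, 232) [ 0.521 -0.258  0.056]
side (322, 270) [ 0.413 -0.132  0.056]
side (265, 210) [ 0.584 -0.348  0.056]
side (322, 217) [ 0.427 -0.336  0.056]
side (358, 253) [ 0.332 -0.202  0.056]
```

View pics/z1.png

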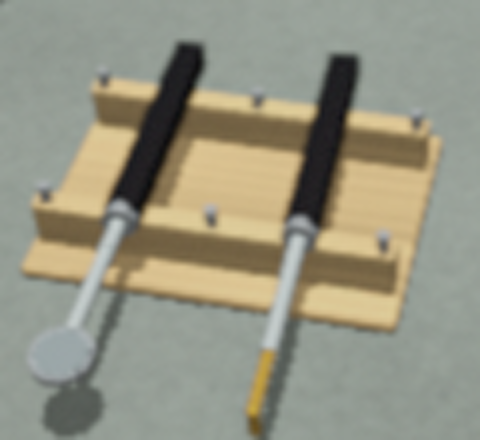

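View pics/z2.png

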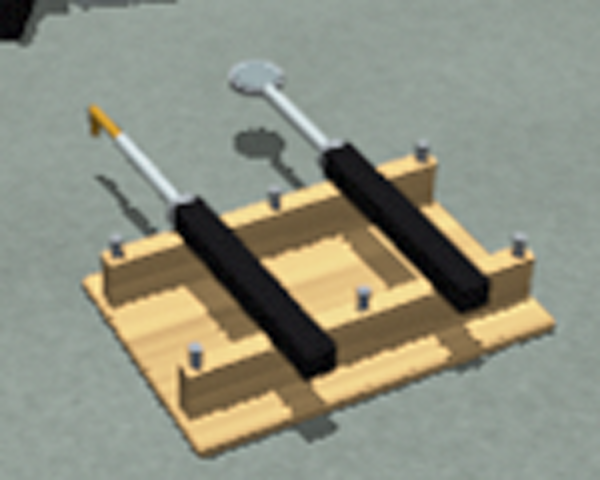

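View pics/z3.png

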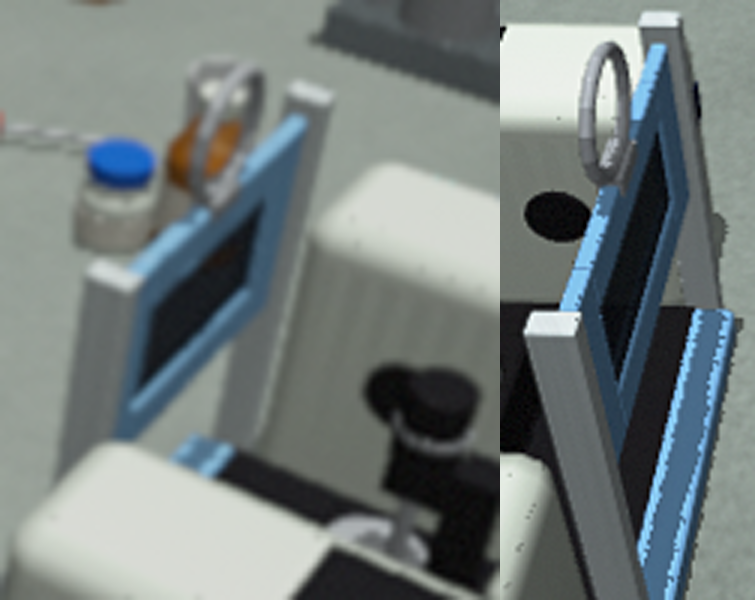

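The zooms show the hook hanging straight down from its tip at z1 (253,425). The ring shows clearly in both views, and the rail tops are usable for the hatch direction.

Run:
```python
from h import *
f=grab('scene');g=grab('side')
for F,pts in [(f,[(372.6,190),(412.4,153.4)]),(g,[(157.7,328.3),(193.3,226.7)])]:
    P=[onz(F,*p,.27) for p in pts]; d=P[1]-P[0]; print([p.round(4) for p in P],np.linalg.norm(d),(P[0]+P[1])/2)
# ring: scene ellipse in z3; side
def tri(a,b):
    A=0;B=0
    for o,d in (a,b):
        d=d/np.linalg.norm(d);M=np.eye(3)-np.outer(d,d);A=A+M;B=B+M@o
    return np.linalg.solve(A,B)
sc=(350+231/5,135+131/5); sd=(140+(606-500)/3,220+113/3)
X=tri(ray(f,*sc),ray(g,*sd)); print('ring',X,proj(f,X)-sc,proj(g,X)-sd)
print(onz(f,*sc,.297),onz(g,*sd,.297))
# handle masks
for F,box in [(f,(236,222,276,292)),(g,(278,222,330,282))]:
    x0,y0,x1,y1=box; im=F['image'][y0:y1,x0:x1]; m=(im.max(2)<50).astype(np.uint8)
    n,l,st,c=cv2.connectedComponentsWithStats(m); i=1+st[1:,4].argmax(); 
    v,u=np.where(l==i); P=np.array([onz(F,a+x0,b+y0,.0585) for a,b in zip(u,v)])
    mu=P.mean(0); w,V=np.linalg.eigh(np.cov((P-mu)[:,:2].T)); ax=V[:,1]*np.sign(V[0,1]); s=(P-mu)[:,:2]@ax
    mid=mu[:2]+ax*(s.max()+s.min())/2; print(st[i],'mid',mid,'ax',ax,'len',np.ptp(s),'grip',mid+ax*.01)
```

```text
[array([0.6427, 0.0142, 0.27  ]), array([0.6193, 0.2367, 0.27  ])] 0.22375034266819688 [0.6310267  0.12542787 0.27      ]
[array([0.6158, 0.2408, 0.27  ]), array([0.6395, 0.0183, 0.27  ])] 0.2238170244267552 [0.62766147 0.12953991 0.27      ]
ring [0.62944882 0.12875183 0.29494487] [-0.3810884  -0.05647866] [-0.62227707  0.12889472]
[0.63190985 0.12588675 0.297     ] [0.62748543 0.13054097 0.297     ]
[ 17  17  16  42 276] mid [ 0.46078837 -0.18571719] ax [ 0.61214758 -0.79074353] len 0.1523966181131276 grip [ 0.46690985 -0.19362462]
[  6   8  40  45 554] mid [ 0.46503598 -0.19065744] ax [ 0.58944496 -0.80780854] len 0.17201214226446426 grip [ 0.47093043 -0.19873553]
```

```bash
cat > plan.py <<'E'
# usage: plan.py x y z yawdeg  (yaw = world heading of tool x)
import sys; from h import *
s=ctrl.state(); R=np.array(s['eef_rot']); p=np.array(s['eef_pos'])
yaw=np.degrees(np.arctan2(R[1,0],R[0,0]))
print('t',round(s['time_s'],2),'p',p.round(4),'yaw',yaw.round(2),'w',round(s['grip_width'],4),'F',np.round(s['ft_force'],1),'q',np.round(s['joint_positions'],2),'zax',R[:,2].round(3))
if len(sys.argv)>4:
    t=np.array([float(a) for a in sys.argv[1:4]]); y=float(sys.argv[4])
    d=(y-yaw+180)%360-180
    print('shift',(R.T@(t-p)).round(4),'roll',round(-d/30,3))
E
python3 plan.py 0.468 -0.196 0.24 -142.8
```

```text
t 0.35 p [ 0.165  -0.6286  0.2334] yaw -75.29 w 0.0954 F [0.1 1.  0.5] q [-1.4   0.12  1.65 -0.    1.37 -0.08] zax [-0.  0. -1.]
shift [-0.3414 -0.4029 -0.0065] roll 2.25
```

```bash
python3 -m pendant '[[1,[-0.341,-0.403,-0.02],1],[1,[-0.341,-0.403,-0.02],1],[1,[-0.341,-0.403,-0.02],1],[1,[-0.341,-0.403,-0.02],1],[1,[-0.341,-0.403,-0.02],1]]' 60; python3 plan.py 0.468 -0.196 0.24 -142.8
```

```text
time_s: 0.85
eef_pos: [0.3092, -0.4225, 0.2433]
eef_rot: [[-0.265, -0.964, 0.0], [-0.964, 0.265, 0.0], [-0.0, -0.0, -1.0]]
ft_force: [1.0, -1.4, 0.4]
grip_width: 0.095
t 0.85 p [ 0.3092 -0.4225  0.2433] yaw -105.39 w 0.095 F [ 1.  -1.4  0.4] q [-1.04 -0.17  1.92  0.    1.39  0.8 ] zax [ 0.  0. -1.]
shift [-0.2606 -0.093   0.0033] roll 1.247
```

```bash
python3 -m pendant '[[1,[-0.261,-0.093,0.003],1],[1,[-0.261,-0.093,0.003],1],[1,[-0.261,-0.093,0.003],1],[1,[-0.261,-0.093,0.003],1],[1,[-0.261,-0.093,0.003],1]]'; python3 plan.py 0.468 -0.196 0.24 -142.8
```

```text
time_s: 1.35
eef_pos: [0.444, -0.2299, 0.2411]
eef_rot: [[-0.714, -0.7, 0.001], [-0.7, 0.714, -0.001], [-0.001, -0.001, -1.0]]
ft_force: [1.4, -0.6, 0.4]
grip_width: 0.0946
t 1.35 p [ 0.444  -0.2299  0.2411] yaw -135.54 w 0.0946 F [ 1.4 -0.6  0.4] q [-0.59 -0.22  1.97  0.    1.39  1.78] zax [ 0.001 -0.001 -1.   ]
shift [-0.0409  0.0074  0.0011] roll 0.242
```

```bash
python3 -m pendant '[[1,[-0.041,0.007,0.001],0.242],[1,[-0.041,0.007,0.001],0.242],[1,[-0.041,0.007,0.001],0.242]]'
python3 - <<'E'
from h import *
f=grab('wrist','w1.png');
E
```

```text
time_s: 1.65
eef_pos: [0.4686, -0.1956, 0.2402]
eef_rot: [[-0.794, -0.607, 0.001], [-0.607, 0.794, -0.001], [-0.0, -0.001, -1.0]]
ft_force: [-0.1, 0.3, 0.3]
grip_width: 0.0949
```

View pics/w1.png

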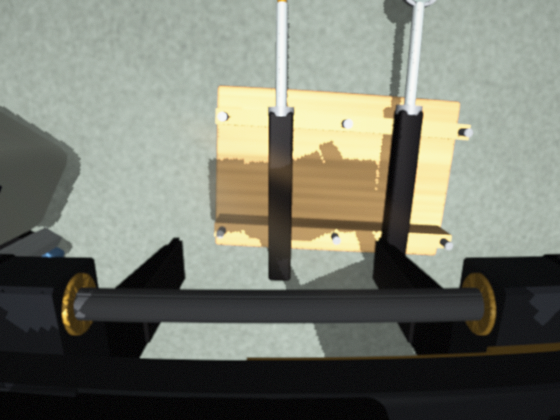

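The wrist view shows the hook pole's handle from (281,109) to (280,279), vertical and between the jaws. The mirror rod is to the right at (409,110).

Run:
```python
from h import *
f=grab('wrist')
im=f['image']; m=(im[105:285,262:300].max(2)<60).astype(np.uint8)
n,l,st,c=cv2.connectedComponentsWithStats(m); i=1+st[1:,4].argmax(); print(st[i])
L=[];ys=range(118,272,6)
for y in ys:
    xs=np.where(l[y-105]==i)[0]+262; L.append((xs.min()+xs.max())/2)
k,b=np.polyfit(list(ys),L,1); print(k,b)
y0=st[i][1]+105-.5; y1=y0+st[i][3]
A=onz(f,k*y0+b,y0,.067);B=onz(f,k*y1+b,y1,.067)
ax=(A-B)/np.linalg.norm(A-B); print(A,B,np.linalg.norm(A-B),ax,np.degrees(np.arctan2(ax[1],ax[0])),'grip fr',A-ax*.07,'re',B+ax*.09)
for p in [(409,112),(400,215)]: print(onz(f,*p,.067))
print(onz(f,282,3,.056))
```

```text
[   6   71   23   58 1002]Traceback (most recent call last):
  File "<stdin>", line 7, in <module>
    return umr_minimum(a, axis, None, out, keepdims, initial, where)
ValueError: zero-size array to reduction operation minimum which has no identity
```

```bash
python3 - <<'E'
from h import *
f=grab('wrist')
im=f['image']; m=(im[100:290,262:300].max(2)<45).astype(np.uint8); m[:, :5]=0;m[:,33:]=0
ys=[];L=[]
for y in range(120,272,4):
    xs=np.where(m[y-100])[0]+262
    if len(xs)>15: ys.append(y);L.append(np.median(xs))
k,b=np.polyfit(ys,L,1); print(k,b,len(ys)); print(im[100:116,280].max(1),im[272:288,280].max(1))
y0,y1=109,279
A=onz(f,k*y0+b,y0,.067);B=onz(f,k*y1+b,y1,.067)
ax=(A-B)/np.linalg.norm(A-B); print(A,B,np.linalg.norm(A-B),ax,np.degrees(np.arctan2(ax[1],ax[0])),'grip fr',A-ax*.07,'re',B+ax*.09)
for p in [(409,112),(400,215)]: print(onz(f,*p,.067))
print(onz(f,282,3,.056))
E
python3 plan.py
```

```text
0.15000000000000166 249.4999999999996 5
[248 248 247 247 247 247 246 243 243 244 244 244 244 244 244 240] [ 31  32  27  32  30  28  27  31  70 130 173 191 193 196 195 196]
[ 0.52169511 -0.24881464  0.067     ] [ 0.40744241 -0.13661729  0.067     ] 0.1601309619815313 [ 0.71349537 -0.70065994  0.        ] -44.479975013627076 grip fr [ 0.47175043 -0.19976844  0.067     ] re [ 0.47165699 -0.19967668  0.067     ]
[ 0.42180593 -0.32261816  0.067     ]
[ 0.36636641 -0.24811879  0.067     ]
[ 0.56413927 -0.32762171  0.056     ]
t 1.8 p [ 0.4678 -0.1972  0.2402] yaw -142.86 w 0.0953 F [ 0.1 -0.4 -1.4] q [-0.5  -0.2   1.96 -0.    1.39  1.99] zax [ 0.001 -0.001 -1.   ]
```

Run:
```python
from h import *
f=grab('wrist')
im=f['image'].max(2)
ys=[];L=[]
for y in range(114,276,4):
    r=np.convolve(im[y,258:306].astype(float),[.5,.5,0],'same'); d=np.diff(im[y,258:306].astype(float))
    xs=np.where(im[y,258:306]<75)[0]+258
    # run containing 281
    row=im[y]<85; a=281
    if not row[a]: continue
    lo=a
    while row[lo-1]: lo-=1
    hi=a
    while row[hi+1]: hi+=1
    if 18<hi-lo<30: ys.append(y);L.append((lo+hi)/2)
print(list(zip(ys,L)))
k,b=np.polyfit(ys,L,1); print(k,b)
y0,y1=108,279.5
A=onz(f,k*y0+b,y0,.067);B=onz(f,k*y1+b,y1,.067)
ax=(A-B)/np.linalg.norm(A-B); print(np.linalg.norm(A-B),ax,np.degrees(np.arctan2(ax[1],ax[0])),'grip fr',A-ax*.07,'re',B+ax*.09)
```

```text
[(118, 278.0), (122, 278.5), (126, 278.0), (130, 278.5), (134, 278.0), (138, 278.0), (142, 278.5), (146, 278.5), (170, 278.5), (174, 278.0), (178, 278.0), (182, 278.0), (186, 278.0), (190, 278.0), (194, 278.0), (198, 278.0), (202, 278.0), (206, 278.0), (210, 278.0), (214, 278.0), (218, 277.5), (222, 278.0), (226, 278.0), (230, 278.0), (234, 278.0), (238, 278.0), (242, 278.0), (246, 277.5), (250, 277.5), (254, 277.5), (258, 277.5), (262, 277.5), (266, 278.0), (270, 278.0), (274, 278.0)]
-0.0037503716919418716 278.7411462979484
0.15980306289379168 [ 0.60028114 -0.79978907  0.        ] -53.1099645246434 grip fr [ 0.47147125 -0.20031901  0.067     ] re [ 0.47158947 -0.20047652  0.067     ]
```

```bash
python3 plan.py 0.4715 -0.2004 0.056 -143.1
```

```text
t 1.85 p [ 0.4677 -0.1974  0.2401] yaw -142.89 w 0.0951 F [-0.2 -0.8  0.1] q [-0.51 -0.2   1.96 -0.    1.39  1.99] zax [ 0.001 -0.001 -1.   ]
shift [-0.0011 -0.0045  0.1841] roll 0.007
```

```bash
python3 -m pendant '[[1,[-0.001,-0.0045,0.03],0.01],[1,[-0.001,-0.0045,0.07],0.01],[1,[-0.001,-0.0045,0.11],0.01],[1,[-0.001,-0.0045,0.13],0.01],[1,[-0.001,-0.0045,0.13],0.01]]'; python3 plan.py 0.4715 -0.2004 0.056 -143.1
```

```text
time_s: 2.35
eef_pos: [0.4682, -0.2002, 0.1062]
eef_rot: [[-0.802, -0.598, -0.006], [-0.598, 0.802, 0.003], [0.003, 0.006, -1.0]]
ft_force: [0.4, 0.5, -0.1]
grip_width: 0.0951
t 2.35 p [ 0.4682 -0.2002  0.1062] yaw -143.3 w 0.0951 F [ 0.4  0.5 -0.1] q [-0.51 -0.07  2.07 -0.    1.15  1.99] zax [-0.006  0.003 -1.   ]
shift [-0.0027 -0.0024  0.0501] roll -0.007
```

```bash
python3 -m pendant '[[1,[-0.002,-0.002,0.02],0],[1,[-0.002,-0.002,0.04],0],[1,[-0.002,-0.002,0.05],0],[1,[-0.002,-0.002,0.05],0]]'; python3 plan.py 0.4715 -0.2004 0.056 -143.1
```

```text
time_s: 2.75
eef_pos: [0.4702, -0.2008, 0.0559]
eef_rot: [[-0.802, -0.597, -0.007], [-0.597, 0.802, 0.004], [0.003, 0.007, -1.0]]
ft_force: [-0.3, -0.6, -0.8]
grip_width: 0.0947
t 2.75 p [ 0.4702 -0.2008  0.0559] yaw -143.35 w 0.0947 F [-0.3 -0.6 -0.8] q [-0.51  0.01  2.09 -0.    1.05  1.99] zax [-0.007  0.004 -1.   ]
shift [-0.0013 -0.0004 -0.0001] roll -0.008
```

Run:
```python
from h import *
a=grab('scene');b=grab('side');c=grab('wrist')
cv2.imwrite('pics/g1.png',np.hstack([cv2.resize(a['image'][190:340,170:320],(390,390),interpolation=2),cv2.resize(b['image'][160:310,230:380],(390,390),interpolation=2)]))
cv2.imwrite('pics/g1w.png',c['image'])
```

```text
(no output)
```

View pics/g1.png

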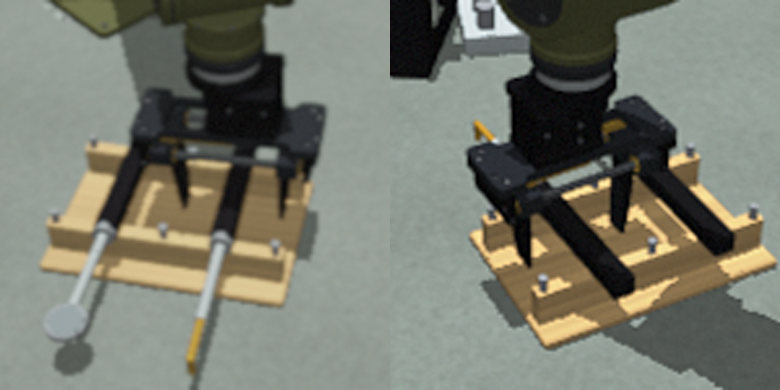

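View pics/g1w.png

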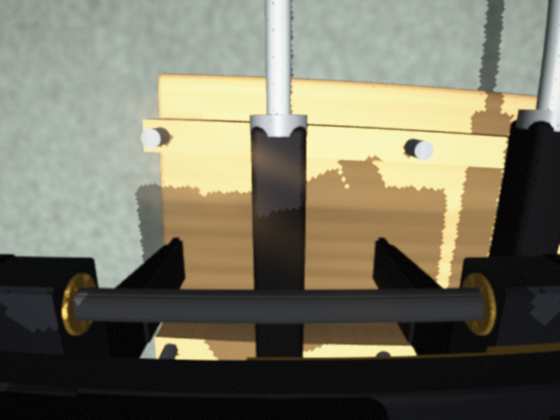

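Both jaws straddle the hook pole's handle, which is centred at column 279. The mirror rod is clear, so I close.

```bash
python3 -m pendant '[[-1,[0,0,0],0],[-1,[0,0,0],0],[-1,[0,0,0],0],[-1,[0,0,0],0],[-1,[0,0,0],0]]' 60;python3 -m pendant '[[-1,[0,0,0],0],[-1,[0,0,0],0],[-1,[0,0,0],0],[-1,[0,0,0],0],[-1,[0,0,0],0]]' 60;  python3 plan.py
```

```text
time_s: 3.4
eef_pos: [0.4717, -0.2012, 0.0578]
eef_rot: [[-0.802, -0.597, -0.004], [-0.597, 0.802, 0.002], [0.002, 0.003, -1.0]]
ft_force: [0.3, -0.1, 0.5]
grip_width: 0.0605
time_s: 3.9
eef_pos: [0.4717, -0.2012, 0.0578]
eef_rot: [[-0.802, -0.597, -0.004], [-0.597, 0.802, 0.002], [0.002, 0.003, -1.0]]
ft_force: [0.3, 0.3, -1.3]
grip_width: 0.0217
t 3.9 p [ 0.4717 -0.2012  0.0578] yaw -143.31 w 0.0217 F [ 0.3  0.3 -1.3] q [-0.51  0.    2.09 -0.    1.05  1.99] zax [-0.004  0.002 -1.   ]
```

```bash
python3 -m pendant '[[-1,[0,0,-0.01],0],[-1,[0,0,-0.02],0],[-1,[0,0,-0.04],0],[-1,[0,0,-0.07],0],[-1,[0,0,-0.1],0]]' 60; python3 plan.py 0.37 -0.1 0.32 -114
python3 - <<'E'
from h import *
a=grab('scene');b=grab('side')
cv2.imwrite('pics/g2.png',np.hstack([cv2.resize(a['image'][190:340,170:320],(390,390),interpolation=2),cv2.resize(b['image'][160:310,230:380],(390,390),interpolation=2)]))
E
```

```text
time_s: 4.4
eef_pos: [0.4718, -0.2012, 0.1594]
eef_rot: [[-0.802, -0.597, -0.004], [-0.597, 0.802, 0.002], [0.002, 0.004, -1.0]]
ft_force: [0.9, 0.5, -1.8]
grip_width: 0.0217
t 4.4 p [ 0.4718 -0.2012  0.1594] yaw -143.31 w 0.0217 F [ 0.9  0.5 -1.8] q [-0.51 -0.12  2.02 -0.    1.24  1.99] zax [-0.004  0.002 -1.   ]
shift [ 0.0215  0.1426 -0.1601] roll -0.977
```

View pics/g2.png

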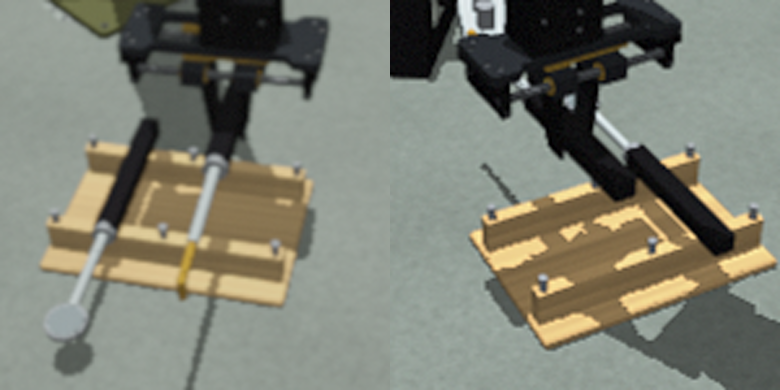

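The pole is lifted clear and held level. Next it goes across while turning.

```bash
python3 -m pendant '[[-1,[0.003,0.02,-0.03],-0.15],[-1,[0.008,0.05,-0.06],-0.35],[-1,[0.013,0.09,-0.1],-0.6],[-1,[0.018,0.12,-0.14],-0.85],[-1,[0.0215,0.1426,-0.16],-0.977]]' 60; python3 plan.py 0.366 0.06 0.32 -84
```

```text
time_s: 5.0
eef_pos: [0.3708, -0.1001, 0.3255]
eef_rot: [[-0.403, -0.915, 0.009], [-0.915, 0.403, -0.005], [0.001, -0.01, -1.0]]
ft_force: [1.2, -0.5, -1.1]
grip_width: 0.0216
t 5.0 p [ 0.3708 -0.1001  0.3255] yaw -113.78 w 0.0216 F [ 1.2 -0.5 -1.1] q [-0.4  -0.55  2.07 -0.    1.61  1.58] zax [ 0.009 -0.005 -1.   ]
shift [-0.1446  0.069   0.0047] roll -0.993
```

```bash
python3 -m pendant '[[-1,[-0.02,0.01,0.005],-0.15],[-1,[-0.05,0.025,0.005],-0.4],[-1,[-0.085,0.04,0.005],-0.65],[-1,[-0.12,0.058,0.005],-0.87],[-1,[-0.1446,0.069,0.005],-0.993]]' 60; python3 -m pendant '[[-1,[0,0,0],0]]'; python3 plan.py 0.366 0.1 0.307 -84
python3 - <<'E'
from h import *
a=grab('scene');b=grab('side')
cv2.imwrite('pics/g3.png',np.hstack([cv2.resize(a['image'][60:260,270:470],(400,400),interpolation=2),cv2.resize(b['image'][200:400,140:340],(400,400),interpolation=2)]))
cv2.imwrite('pics/g3b.png',b['image'])
E
```

```text
time_s: 5.5
eef_pos: [0.3653, 0.0619, 0.3191]
eef_rot: [[0.109, -0.994, 0.008], [-0.994, -0.11, -0.004], [0.005, -0.008, -1.0]]
ft_force: [0.6, -0.2, -1.1]
grip_width: 0.0216
time_s: 5.6
eef_pos: [0.3646, 0.0642, 0.3185]
eef_rot: [[0.115, -0.993, 0.008], [-0.993, -0.115, -0.003], [0.004, -0.007, -1.0]]
ft_force: [-0.6, -0.4, -1.3]
grip_width: 0.0216
t 5.6 p [0.3646 0.0642 0.3185] yaw -83.39 w 0.0216 F [-0.6 -0.4 -1.3] q [ 0.03 -0.59  2.1  -0.    1.62  1.49] zax [ 0.008 -0.003 -1.   ]
shift [-0.0355 -0.0054  0.0114] roll 0.02
```

View pics/g3.png

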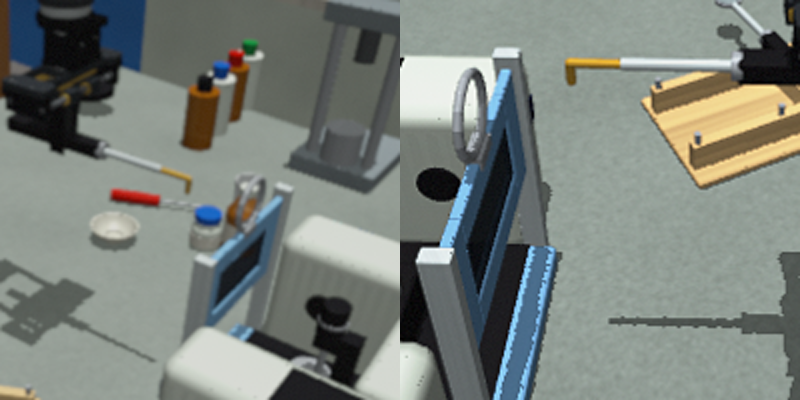

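View pics/g3b.png

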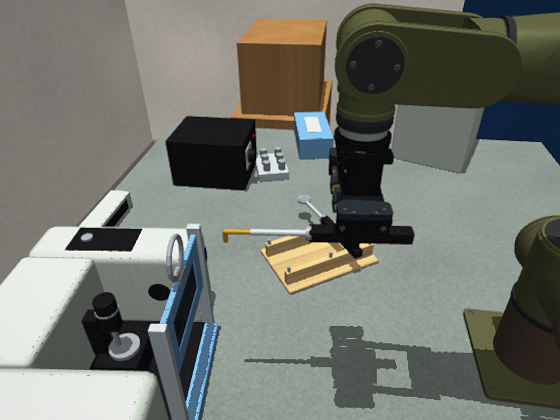

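The pole is level and points toward the hatch. I triangulate the hook bend and the brass/aluminium junction against the ring in the same views.

```bash
cat >> h.py <<'E'
def tri(a,b):
    A=0;B=0
    for o,d in (a,b):
        d=d/np.linalg.norm(d);M=np.eye(3)-np.outer(d,d);A=A+M;B=B+M@o
    return np.linalg.solve(A,B)
E
cat > brass.py <<'E'
from h import *
def brass(F,box):
    x0,y0,x1,y1=box; h=cv2.cvtColor(F['image'][y0:y1,x0:x1],cv2.COLOR_BGR2HSV)
    m=cv2.inRange(h,(12,150,90),(32,255,255)); n,l,st,c=cv2.connectedComponentsWithStats(m)
    i=1+st[1:,4].argmax(); v,u=np.where(l==i); return u+x0,v+y0
E
python3 - <<'E'
from brass import *
a=grab('scene');b=grab('side')
ua,va=brass(a,(330,120,375,165));ub,vb=brass(b,(215,215,265,250))
print(ua.min(),ua.max(),va.min(),va.max(),[(x,va[ua==x].min(),va[ua==x].max()) for x in range(ua.min(),ua.max()+1)])
print(ub.min(),ub.max(),[(x,vb[ub==x].min(),vb[ub==x].max()) for x in range(ub.min(),ub.max()+1,2)])
E
```

```text
351 363 145 151 [(351, np.int64(145), np.int64(145)), (352, np.int64(146), np.int64(146)), (353, np.int64(146), np.int64(146)), (354, np.int64(146), np.int64(146)), (355, np.int64(147), np.int64(147)), (356, np.int64(147), np.int64(147)), (357, np.int64(147), np.int64(147)), (358, np.int64(148), np.int64(148)), (359, np.int64(148), np.int64(148)), (360, np.int64(148), np.int64(148)), (361, np.int64(149), np.int64(149)), (362, np.int64(149), np.int64(149)), (363, np.int64(149), np.int64(151))]
223 249 [(223, np.int64(229), np.int64(233)), (225, np.int64(228), np.int64(240)), (227, np.int64(228), np.int64(237)), (229, np.int64(228), np.int64(231)), (231, np.int64(229), np.int64(231)), (233, np.int64(229), np.int64(231)), (235, np.int64(229), np.int64(232)), (237, np.int64(229), np.int64(232)), (239, np.int64(229), np.int64(232)), (241, np.int64(229), np.int64(232)), (243, np.int64(229), np.int64(232)), (245, np.int64(229), np.int64(232)), (247, np.int64(229), np.int64(232)), (249, np.int64(229), np.int64(232))]
```

Run:
```python
from brass import *
a=grab('scene');b=grab('side')
J=tri(ray(a,350.3,145.1),ray(b,250,230.6)); T=tri(ray(a,363.8,149.3),ray(b,223.3,230)); 
s=ctrl.state();p=np.array(s['eef_pos']);R=np.array(s['eef_rot']); ax=R[:,1]*-1*-1
print('J',J,'T',T,'len',np.linalg.norm(T-J)); 
ax=(R@[0,1,0]); ax=ax if ax[0]>0 else -ax
print('eef',p,'ax',ax,'pred J',p+ax*.160,'pred T',p+ax*.204, 'pred neck',p+ax*.175)
n=np.array([.9945,.105,0]); l=np.array([-.105,.9945,0]); C=np.array([.6295,.1283,.296])
for nm,X in (('J+15',J+ax*.015),('pred',p+ax*.175)):
    d=X-C; print(nm,'x',d@n,'y',d@l,'z',d[2])
```

```text
J [0.52223272 0.07811905 0.31909532] T [0.56239164 0.08252565 0.32021457] len 0.04041545683292238
eef [0.36531264 0.06098693 0.31889823] ax [0.99419721 0.10730469 0.00759064] pred J [0.52438419 0.07815568 0.32011273] pred T [0.56812887 0.08287708 0.32044672] pred neck [0.53929715 0.07976525 0.32022659]
J+15 x -0.09694636427383631 y -0.03860703838091425 z 0.023209175308290586
pred x -0.09480288138754604 y -0.038796511171139005 z 0.024226593366503735
```

Vision and kinematics agree within about 2 mm. I align sideways and in height first.

```bash
python3 plan.py 0.3612 0.0995 0.3037 -83.97
```

```text
t 5.9 p [0.3653 0.061  0.3189] yaw -83.84 w 0.0218 F [ 0.4  0.  -1.3] q [ 0.02 -0.59  2.1  -0.    1.62  1.49] zax [ 0.008 -0.004 -1.   ]
shift [-0.0388  0.0001  0.015 ] roll 0.004
```

```bash
python3 -m pendant '[[-1,[-0.013,0,0.005],0],[-1,[-0.026,0,0.01],0],[-1,[-0.0388,0,0.015],0.004],[-1,[-0.0388,0,0.015],0.004],[-1,[-0.0388,0,0.015],0.004]]'
python3 - <<'E'
from brass import *
a=grab('scene');b=grab('side')
cv2.imwrite('pics/g4.png',np.hstack([cv2.resize(a['image'][100:220,330:450],(400,400),interpolation=2),cv2.resize(b['image'][200:320,140:260],(400,400),interpolation=2)]))
E
python3 plan.py 0.4567 0.1096 0.3037 -83.97
```

```text
time_s: 6.4
eef_pos: [0.3614, 0.0988, 0.3037]
eef_rot: [[0.104, -0.995, 0.008], [-0.995, -0.104, -0.005], [0.006, -0.007, -1.0]]
ft_force: [0.4, -0.7, -0.5]
grip_width: 0.022
t 6.5 p [0.3616 0.0988 0.3041] yaw -84.04 w 0.022 F [-0.3  1.4  0.1] q [ 0.13 -0.57  2.12 -0.01  1.59  1.59] zax [ 0.009 -0.005 -1.   ]
shift [-0.0009 -0.0957  0.0012] roll -0.002
```

View pics/g4.png

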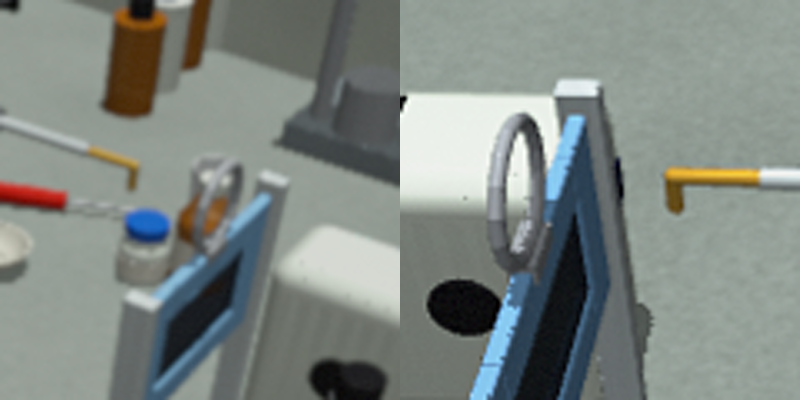

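The hook bend is in line with the ring (side view: ring centre at (517,190) in the zoom, hook at (675,180)). Now I insert.

```bash
python3 -m pendant '[[-1,[-0.001,-0.015,0],0],[-1,[-0.001,-0.03,0],0],[-1,[-0.001,-0.045,0],0],[-1,[-0.001,-0.055,0.001],0],[-1,[-0.001,-0.055,0.001],0]]'
python3 - <<'E'
from brass import *
a=grab('scene');b=grab('side')
cv2.imwrite('pics/g5.png',np.hstack([cv2.resize(a['image'][100:220,330:450],(400,400),interpolation=2),cv2.resize(b['image'][200:320,140:260],(400,400),interpolation=2)]))
E
python3 plan.py 0.4567 0.1096 0.3037 -83.97
```

```text
time_s: 7.0
eef_pos: [0.4168, 0.105, 0.3033]
eef_rot: [[0.103, -0.995, 0.008], [-0.995, -0.103, -0.005], [0.006, -0.007, -1.0]]
ft_force: [-0.1, -0.0, -1.6]
grip_width: 0.0219
t 7.1 p [0.416  0.1052 0.3034] yaw -84.07 w 0.0215 F [-0.5  0.5 -1.6] q [ 0.13 -0.43  2.02 -0.01  1.54  1.59] zax [ 0.008 -0.005 -1.   ]
shift [-0.0002 -0.0409  0.    ] roll -0.003
```

View pics/g5.png

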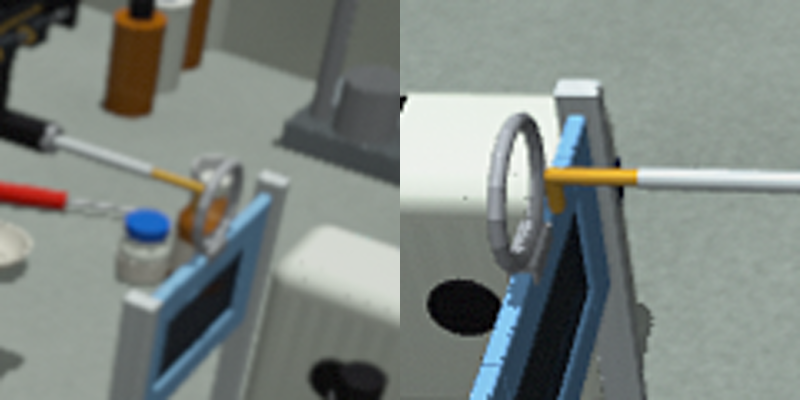

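```bash
python3 -m pendant '[[-1,[0,-0.015,0],0],[-1,[0,-0.03,0],0],[-1,[0,-0.042,0],0],[-1,[0,-0.042,0],0],[-1,[0,-0.042,0],0]]'
python3 - <<'E'
from brass import *
a=grab('scene');b=grab('side')
cv2.imwrite('pics/g6.png',np.hstack([cv2.resize(a['image'][100:220,330:450],(400,400),interpolation=2),cv2.resize(b['image'][200:320,140:260],(400,400),interpolation=2)]))
E
python3 plan.py 0.4567 0.1096 0.3037 -83.97
```

```text
time_s: 7.6
eef_pos: [0.4574, 0.1095, 0.3036]
eef_rot: [[0.103, -0.995, 0.007], [-0.995, -0.103, -0.005], [0.006, -0.007, -1.0]]
ft_force: [0.6, -0.1, -1.0]
grip_width: 0.0217
t 7.7 p [0.4573 0.1095 0.3037] yaw -84.06 w 0.0219 F [ 0.5  0.4 -0.9] q [ 0.12 -0.33  1.95 -0.01  1.51  1.59] zax [ 0.008 -0.005 -1.   ]
shift [-0.0002  0.0006  0.    ] roll -0.003
```

View pics/g6.png

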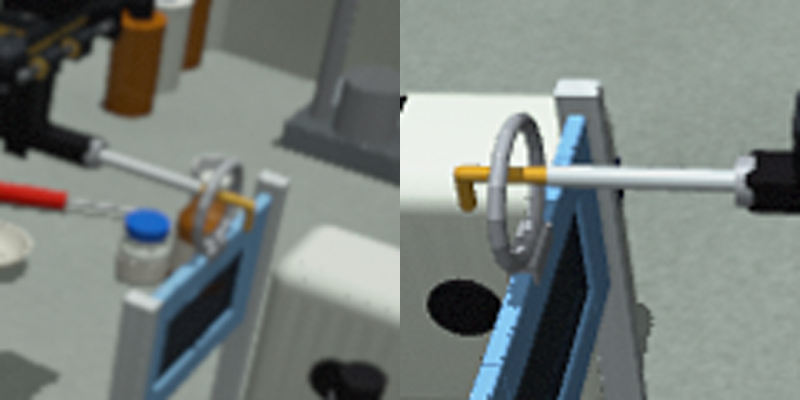

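The hook is through the ring. Before pulling down I check where the nearby bottle and red tool are relative to the hand's descent.

Run:
```python
from h import *
a=grab('scene')
for p in [(374,168),(374,183),(337,158),(327,175),(345,165)]: print(p,dep(a,*p),onz(a,*p,0.0))
```

```text
(374, 168) (array([0.42274969, 0.3897322 , 0.07211371]), np.float32(1.3462678)) [0.36235093 0.49556797 0.        ]
(374, 183) (array([0.43246931, 0.38984908, 0.01262384]), np.float32(1.3767554)) [0.42287509 0.40694278 0.        ]
(337, 158) (array([0.23270456, 0.42428282, 0.02140632]), np.float32(1.5041136)) [0.21061438 0.45457502 0.        ]
(327, 175) (array([0.26958021, 0.32012622, 0.00541613]), np.float32(1.434593)) [0.26436402 0.32690472 0.        ]
(345, 165) (array([2.68035174e-01, 4.33238244e-01, 2.97905087e-04]), np.float32(1.5018165)) [0.26774956 0.43365183 0.        ]
```

```bash
python3 -m pendant '[[-1,[0,0,0.01],0],[-1,[0,0,0.02],0],[-1,[0,0,0.03],0],[-1,[0,0,0.04],0],[-1,[0,0,0.045],0]]'; python3 plan.py
```

```text
time_s: 8.25
eef_pos: [0.4573, 0.1093, 0.2573]
eef_rot: [[0.104, -0.995, 0.007], [-0.995, -0.104, -0.005], [0.006, -0.006, -1.0]]
ft_force: [-0.7, -0.1, -0.2]
grip_width: 0.0219
t 8.25 p [0.4573 0.1093 0.2573] yaw -84.05 w 0.0219 F [-0.7 -0.1 -0.2] q [ 0.12 -0.31  2.01 -0.01  1.43  1.59] zax [ 0.007 -0.005 -1.   ]
```

```bash
python3 -m pendant '[[-1,[0,0,0.01],0],[-1,[0,0,0.02],0],[-1,[0,0,0.03],0],[-1,[0,0,0.03],0]]'; python3 plan.py
python3 - <<'E'
from brass import *
a=grab('scene');b=grab('side')
cv2.imwrite('pics/g7.png',np.hstack([cv2.resize(a['image'][100:220,330:450],(400,400),interpolation=2),cv2.resize(b['image'][200:320,140:260],(400,400),interpolation=2)]))
E
```

```text
time_s: 8.65
eef_pos: [0.4563, 0.1089, 0.2249]
eef_rot: [[0.104, -0.995, 0.003], [-0.995, -0.104, -0.006], [0.006, -0.002, -1.0]]
ft_force: [-0.0, 1.5, -2.0]
grip_width: 0.0216
t 8.65 p [0.4563 0.1089 0.2249] yaw -84.06 w 0.0216 F [-0.   1.5 -2. ] q [ 0.12 -0.29  2.05 -0.01  1.38  1.59] zax [ 0.003 -0.006 -1.   ]
```

View pics/g7.png

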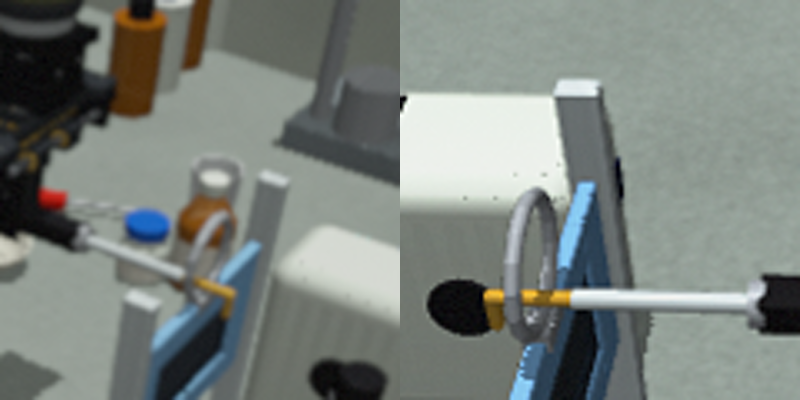

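The hatch is following, about 50 mm down, and the pole is level. I continue.

```bash
python3 -m pendant '[[-1,[0,0,0.01],0],[-1,[0,0,0.02],0],[-1,[0,0,0.03],0],[-1,[0,0,0.04],0],[-1,[0,0,0.05],0]]'; python3 plan.py;  python3 -m pendant '[[-1,[0,0,0.004],0],[-1,[0,0,0.008],0],[-1,[0,0,0.011],0]]'; python3 plan.py;python3 - <<'E'
from brass import *
a=grab('scene');b=grab('side')
cv2.imwrite('pics/g8.png',np.hstack([cv2.resize(a['image'][130:250,330:450],(400,400),interpolation=2),cv2.resize(b['image'][240:360,140:260],(400,400),interpolation=2)]))
E
```

```text
time_s: 9.25
eef_pos: [0.4571, 0.1088, 0.1754]
eef_rot: [[0.104, -0.995, 0.004], [-0.995, -0.104, -0.005], [0.006, -0.004, -1.0]]
ft_force: [1.0, 0.8, -1.1]
grip_width: 0.0218
t 9.25 p [0.4571 0.1088 0.1754] yaw -84.06 w 0.0218 F [ 1.   0.8 -1.1] q [ 0.12 -0.25  2.1  -0.01  1.28  1.59] zax [ 0.004 -0.005 -1.   ]
time_s: 9.55
eef_pos: [0.4566, 0.1086, 0.1637]
eef_rot: [[0.103, -0.995, 0.003], [-0.995, -0.104, -0.005], [0.006, -0.002, -1.0]]
ft_force: [-1.4, 0.1, -0.2]
grip_width: 0.0218
t 9.55 p [0.4566 0.1086 0.1637] yaw -84.06 w 0.0218 F [-1.4  0.1 -0.2] q [ 0.12 -0.24  2.11 -0.01  1.26  1.59] zax [ 0.003 -0.005 -1.   ]
```

View pics/g8.png

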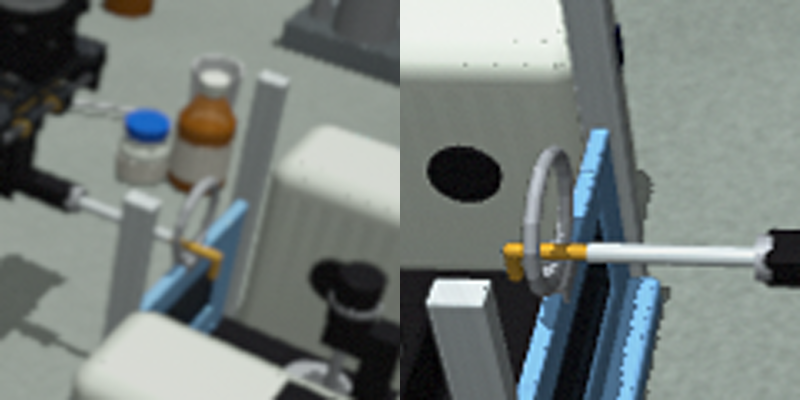

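```bash
python3 -m pendant '[[-1,[0,0,0.004],0],[-1,[0,0,0.006],0],[-1,[0,0,0.006],0]]'; python3 plan.py;  python3 - <<'E'
from brass import *
a=grab('scene');b=grab('side')
print(ctrl.state()['ft_force'],tri(ray(a,389.4,196.6),ray(b,184.7,306.6)),onz(b,184.7,306.6,.187))
cv2.imwrite('pics/g9.png',np.hstack([cv2.resize(a['image'][130:250,330:450],(400,400),interpolation=2),cv2.resize(b['image'][240:360,140:260],(400,400),interpolation=2)]))
E
```

```text
time_s: 9.95
eef_pos: [0.4571, 0.1087, 0.1583]
eef_rot: [[0.103, -0.995, 0.004], [-0.995, -0.104, -0.005], [0.006, -0.004, -1.0]]
ft_force: [-1.3, 0.3, 2.8]
grip_width: 0.0221
t 9.95 p [0.4571 0.1087 0.1583] yaw -84.06 w 0.0221 F [-1.3  0.3  2.8] q [ 0.12 -0.23  2.12 -0.01  1.25  1.59] zax [ 0.004 -0.005 -1.   ]
[-3.05807064 -0.19859525  2.61526069] [0.63032049 0.12818678 0.18641349] [0.62907246 0.12820284 0.187     ]
```

View pics/g9.png

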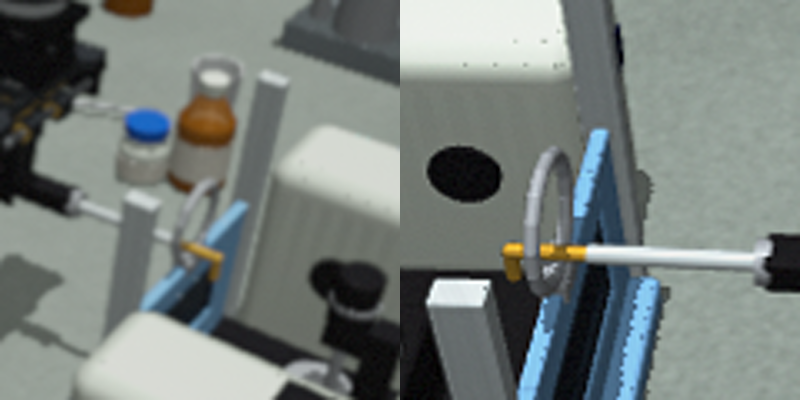

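The ring did not move with the last 5 mm, reads z ≈ 0.187, and the force rose to about 3 N upward, so the hatch is on its stop. I raise the hook to the ring's middle.

```bash
python3 -m pendant '[[-1,[0,0,-0.008],0],[-1,[0,0,-0.018],0],[-1,[0,0,-0.028],0],[-1,[0,0,-0.034],0],[-1,[0,0,-0.034],0]]'; python3 plan.py;  python3 - <<'E'
from brass import *
a=grab('scene');b=grab('side')
cv2.imwrite('pics/g10.png',np.hstack([cv2.resize(a['image'][130:250,330:450],(400,400),interpolation=2),cv2.resize(b['image'][220:340,140:260],(400,400),interpolation=2)]))
E
```

```text
time_s: 10.55
eef_pos: [0.4577, 0.1089, 0.194]
eef_rot: [[0.104, -0.995, 0.007], [-0.995, -0.104, -0.005], [0.006, -0.006, -1.0]]
ft_force: [0.8, 0.5, -1.3]
grip_width: 0.0216
t 10.55 p [0.4577 0.1089 0.194 ] yaw -84.06 w 0.0216 F [ 0.8  0.5 -1.3] q [ 0.12 -0.26  2.08 -0.01  1.31  1.59] zax [ 0.007 -0.005 -1.   ]
```

View pics/g10.png

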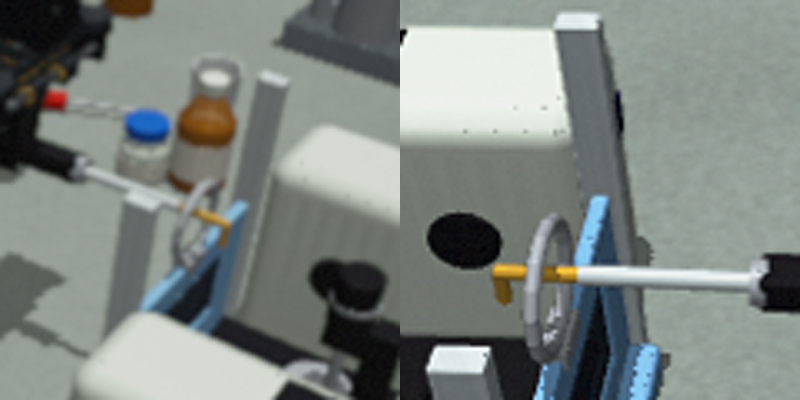

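The hook is about 8 mm above ring centre, and its tip is clear of the lower bar. I retract.

```bash
python3 -m pendant '[[-1,[0,0.015,0],0],[-1,[0,0.035,0],0],[-1,[0,0.055,0],0],[-1,[0,0.08,0],0],[-1,[0,0.1,0],0]]'; python3 plan.py 0.37 -0.08 0.25 -113 ;  python3 - <<'E'
from brass import *
a=grab('scene');b=grab('side')
cv2.imwrite('pics/g11.png',np.hstack([cv2.resize(a['image'][130:250,330:450],(400,400),interpolation=2),cv2.resize(b['image'][200:360,140:300],(400,400),interpolation=2)]))
E
```

```text
time_s: 11.15
eef_pos: [0.3559, 0.0983, 0.1912]
eef_rot: [[0.104, -0.995, 0.002], [-0.995, -0.104, -0.005], [0.006, -0.002, -1.0]]
ft_force: [-0.1, -0.7, -0.9]
grip_width: 0.0217
t 11.15 p [0.3559 0.0983 0.1912] yaw -84.06 w 0.0217 F [-0.1 -0.7 -0.9] q [ 0.13 -0.54  2.28 -0.01  1.4   1.6 ] zax [ 0.002 -0.005 -1.   ]
shift [ 0.1792  0.0044 -0.0578] roll 0.965
```

View pics/g11.png

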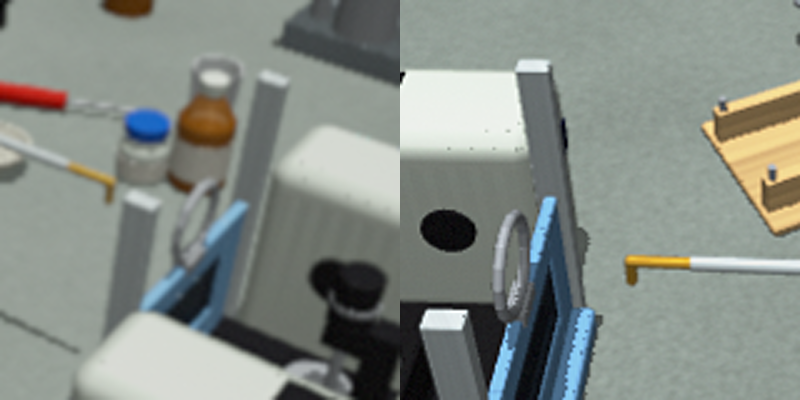

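The hook is out, the hatch stays down. Now I return to the rest.

```bash
python3 -m pendant '[[-1,[0.02,0,-0.01],0.15],[-1,[0.06,0.001,-0.02],0.4],[-1,[0.1,0.002,-0.035],0.65],[-1,[0.145,0.003,-0.05],0.87],[-1,[0.179,0.0044,-0.058],0.965]]'; python3 plan.py 0.4717 -0.2012 0.16 -143.3
```

```text
time_s: 11.75
eef_pos: [0.3708, -0.0823, 0.2516]
eef_rot: [[-0.395, -0.919, 0.006], [-0.919, 0.394, -0.007], [0.004, -0.008, -1.0]]
ft_force: [2.0, 0.4, -1.4]
grip_width: 0.0217
t 11.75 p [ 0.3708 -0.0823  0.2516] yaw -113.24 w 0.0217 F [ 2.   0.4 -1.4] q [-0.36 -0.55  2.19 -0.    1.49  1.62] zax [ 0.006 -0.007 -1.   ]
shift [ 0.0691 -0.1389  0.093 ] roll 1.002
```

```bash
python3 -m pendant '[[-1,[0.01,-0.02,0.01],0.15],[-1,[0.025,-0.05,0.03],0.4],[-1,[0.042,-0.085,0.05],0.65],[-1,[0.06,-0.12,0.07],0.9],[-1,[0.069,-0.139,0.08],1]]';python3 -m pendant '[[-1,[0,0,0],0]]'; python3 plan.py 0.4717 -0.2012 0.08 -143.3
python3 - <<'E'
from h import *
a=grab('scene');b=grab('side');grab('wrist','g12w.png')
cv2.imwrite('pics/g12.png',np.hstack([cv2.resize(a['image'][190:340,170:320],(390,390),interpolation=2),cv2.resize(b['image'][160:310,230:380],(390,390),interpolation=2)]))
E
```

```text
time_s: 12.25
eef_pos: [0.4727, -0.2033, 0.1701]
eef_rot: [[-0.804, -0.594, 0.003], [-0.594, 0.804, -0.006], [0.001, -0.006, -1.0]]
ft_force: [-0.8, 0.8, -1.4]
grip_width: 0.0215
time_s: 12.35
eef_pos: [0.4733, -0.2048, 0.1675]
eef_rot: [[-0.805, -0.593, -0.0], [-0.593, 0.805, -0.004], [0.002, -0.003, -1.0]]
ft_force: [0.2, 0.6, -1.4]
grip_width: 0.0219
t 12.35 p [ 0.4733 -0.2048  0.1675] yaw -143.65 w 0.0219 F [ 0.2  0.6 -1.4] q [-0.51 -0.13  2.01 -0.    1.25  2.  ] zax [-0.    -0.004 -1.   ]
shift [-0.0011  0.0041  0.0875] roll -0.012
```

View pics/g12.png

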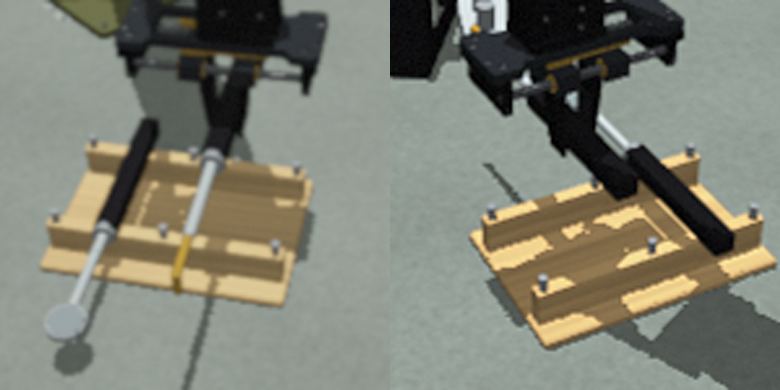

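View pics/g12w.png

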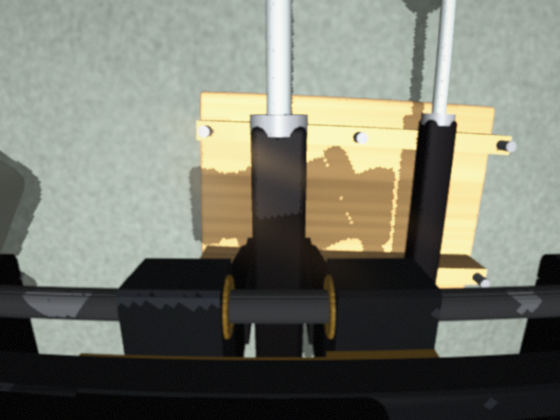

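The pole is over the rest, midway between the pins and parallel as before. I lower it.

```bash
python3 -m pendant '[[-1,[-0.001,0.004,0.02],-0.01],[-1,[-0.001,0.004,0.045],-0.01],[-1,[-0.001,0.004,0.07],-0.01],[-1,[-0.001,0.004,0.087],-0.01],[-1,[-0.001,0.004,0.087],-0.01]]'; python3 plan.py 0.4717 -0.2012 0.0585 -143.3
```

```text
time_s: 13.0
eef_pos: [0.4694, -0.1979, 0.0808]
eef_rot: [[-0.8, -0.6, -0.001], [-0.6, 0.8, -0.003], [0.003, -0.001, -1.0]]
ft_force: [-0.5, -0.4, -0.7]
grip_width: 0.0217
t 13.0 p [ 0.4694 -0.1979  0.0808] yaw -143.1 w 0.0217 F [-0.5 -0.4 -0.7] q [-0.5  -0.04  2.09 -0.    1.09  2.  ] zax [-0.001 -0.003 -1.   ]
shift [ 0.0001 -0.004   0.0223] roll 0.007
```

```bash
python3 -m pendant '[[-1,[0,-0.004,0.006],0],[-1,[0,-0.004,0.012],0],[-1,[0,-0.004,0.018],0],[-1,[0,-0.004,0.021],0],[-1,[0,-0.004,0.021],0]]'; python3 plan.py 0.4717 -0.2012 0.0578 -143.3
```

```text
time_s: 13.5
eef_pos: [0.4715, -0.201, 0.0594]
eef_rot: [[-0.8, -0.6, -0.002], [-0.6, 0.8, -0.002], [0.003, -0.0, -1.0]]
ft_force: [-0.1, -0.1, -0.9]
grip_width: 0.0218
t 13.5 p [ 0.4715 -0.201   0.0594] yaw -143.1 w 0.0218 F [-0.1 -0.1 -0.9] q [-0.51  0.    2.09 -0.    1.05  1.99] zax [-0.002 -0.002 -1.   ]
shift [-0.0001 -0.0003  0.0016] roll 0.007
```

```bash
python3 -m pendant '[[-1,[0,0,0.002],0],[-1,[0,0,0.002],0],[-0.6,[0,0,0.002],0],[-0.6,[0,0,0.002],0],[-0.6,[0,0,0.002],0]]' 20; python3 plan.py;  python3 - <<'E'
from h import *
a=grab('scene');b=grab('side')
cv2.imwrite('pics/g13.png',np.hstack([cv2.resize(a['image'][190:340,170:320],(390,390),interpolation=2),cv2.resize(b['image'][160:310,230:380],(390,390),interpolation=2)]))
E
```

```text
time_s: 14.0
eef_pos: [0.472, -0.2014, 0.058]
eef_rot: [[-0.8, -0.6, -0.001], [-0.6, 0.8, -0.003], [0.003, -0.002, -1.0]]
ft_force: [0.4, -2.2, 1.6]
grip_width: 0.0218
t 14.0 p [ 0.472  -0.2014  0.058 ] yaw -143.1 w 0.0218 F [ 0.4 -2.2  1.6] q [-0.51  0.    2.09 -0.    1.04  1.99] zax [-0.001 -0.003 -1.   ]
```

View pics/g13.png

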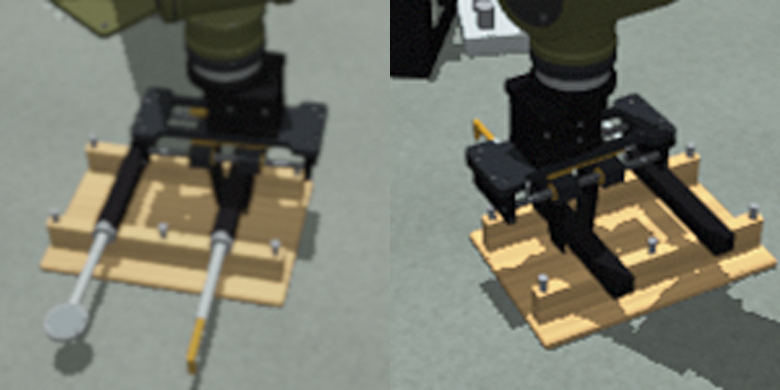

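The pole is seated (contact force changed sign). I open.

```bash
python3 -m pendant '[[0,[0,0,0],0],[1,[0,0,0],0],[1,[0,0,0],0],[1,[0,0,0],0],[1,[0,0,0],0]]'; python3 -m pendant '[[1,[0,0,0],0],[1,[0,0,0],0],[1,[0,0,0],0],[1,[0,0,0],0],[1,[0,0,0],0]]'; python3 plan.py
```

```text
time_s: 14.6
eef_pos: [0.4718, -0.2013, 0.0577]
eef_rot: [[-0.8, -0.6, -0.001], [-0.6, 0.8, -0.003], [0.003, -0.001, -1.0]]
ft_force: [0.0, 0.7, 0.1]
grip_width: 0.0567
time_s: 15.1
eef_pos: [0.4718, -0.2013, 0.0578]
eef_rot: [[-0.8, -0.6, -0.001], [-0.6, 0.8, -0.003], [0.003, -0.001, -1.0]]
ft_force: [-0.6, 0.2, 0.5]
grip_width: 0.0934
t 15.1 p [ 0.4718 -0.2013  0.0578] yaw -143.1 w 0.0934 F [-0.6  0.2  0.5] q [-0.51  0.    2.09 -0.    1.04  1.99] zax [-0.001 -0.003 -1.   ]
```

```bash
python3 -m pendant '[[1,[0,0,-0.02],0],[1,[0,0,-0.05],0],[1,[0,0,-0.09],0],[1,[0,0,-0.13],0],[1,[0,0,-0.17],0]]'; python3 -m pendant '[[1,[0,0.06,-0.05],0],[1,[0,0.1,-0.1],0],[1,[0,0.1,-0.1],0]]'; python3 plan.py
python3 - <<'E'
from brass import *
a=grab('scene','end_s.png');b=grab('side','end_b.png');
for F,box in [(a,(236,300,256,332)),(b,(255,200,280,222))]:
    u,v=brass(F,box); print(u.min(),u.max(),v.min(),v.max())
s0=cv2.imread('pics/scene0.png');b0=cv2.imread('pics/side0.png')
for I,box in [(s0,(236,300,256,332)),(b0,(255,200,280,222))]:
    u,v=brass({'image':I},box); print('start',u.min(),u.max(),v.min(),v.max())
cv2.imwrite('pics/end.png',np.hstack([cv2.resize(a['image'][190:340,170:320],(390,390),interpolation=2),cv2.resize(b['image'][160:310,230:380],(390,390),interpolation=2)]))
E
```

```text
time_s: 15.6
eef_pos: [0.4718, -0.2007, 0.2293]
eef_rot: [[-0.8, -0.6, -0.001], [-0.6, 0.8, -0.003], [0.003, -0.001, -1.0]]
ft_force: [0.1, -0.5, -0.3]
grip_width: 0.0949
time_s: 15.9
eef_pos: [0.411, -0.1195, 0.3311]
eef_rot: [[-0.8, -0.6, -0.0], [-0.6, 0.8, -0.003], [0.002, -0.002, -1.0]]
ft_force: [1.6, -0.2, 0.1]
grip_width: 0.095
t 15.9 p [ 0.411  -0.1195  0.3311] yaw -143.12 w 0.095 F [ 1.6 -0.2  0.1] q [-0.41 -0.43  1.98 -0.    1.59  2.09] zax [-0.    -0.003 -1.   ]
243 247 314 331
263 268 207 213
start 243 247 313 331
start 263 269 207 213
```

View pics/end.png

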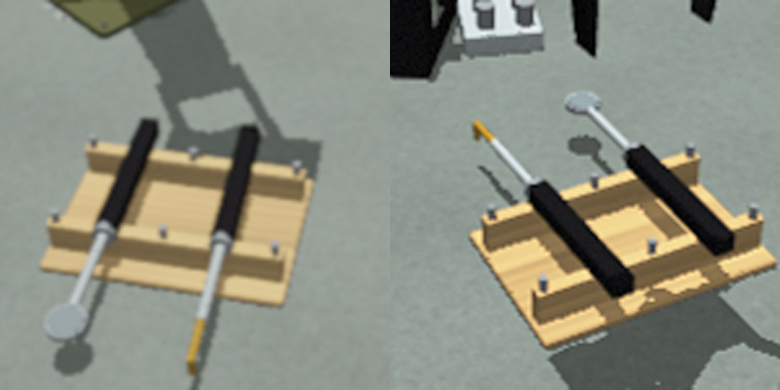

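View pics/end_b.png

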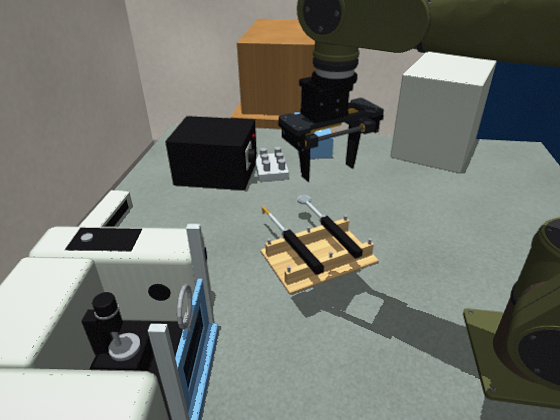

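The pole is back within one pixel of its start in both views, the mirror rod is where it was, the hatch is down (ring at side (184,307)), and the hand is clear.

```bash
python3 -m pendant '[[1,[0,0,0],0],[1,[0,0,0],0],[1,[0,0,0],0]]'; python3 -c "
from bench import ctrl
print(ctrl.hand_in())"
```

```text
time_s: 16.3
eef_pos: [0.4123, -0.1196, 0.3342]
eef_rot: [[-0.799, -0.602, 0.007], [-0.602, 0.799, -0.006], [-0.002, -0.009, -1.0]]
ft_force: [-0.3, 0.0, 0.5]
grip_width: 0.0951
the job is handed in; nothing more can be done
None
```

I took the hook pole from its rest, passed the hook through the ring, pulled the hatch down to its stop, unhooked it and laid the pole back. I handed the job in at about 16.3 s of the 54 s allowed; it reported no verdict.

- **Hatch:** on the last 5 mm of pull the ring did not move and the wrist force turned to about 3 N upward. The ring centre measured about 0.186 m, against 0.187 m for fully down. The side view after release still showed it down.
- **Pole:** the brass hook is within 1 pixel of its starting position in both fixed cameras. It was released at nearly the same hand pose as the grasp.
- **Mirror rod:** it shows no visible movement in the pictures, but I did not measure its position at the end.
- **Hand:** it was raised clear of everything before hand-in, and the wrist readings were within noise of zero. In every check picture, and by measured distance, the hand stayed well away from the hatch and ring.

No check failed. The one small disagreement was about 2 mm between the cameras and the arm's own readings of the hook position. The pole also tilted nose-up by about 1.5° (estimated) during the final pull.

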